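Lay a transformer on its side on the test bed by tipping it over the fence

ROBOT

A 6-joint arm with a two-finger parallel gripper is mounted at the origin on the work surface. World frame = base frame: x ahead of the robot, y to its left, z up, the work surface at z = 0. Lengths are in mm, angles in rad, forces in N, time in s.
With the tool pointing down it reaches from about 300 to 775 mm from the base axis. Payload 14.6 kg.
Tool frame: the origin (TCP) lies between the finger pads; the fingertips stand 8 mm ahead of it and the grasp point (between the pads) lies 11 mm behind it; z points along the fingers, y is the direction in which the jaws open and shut (so a half turn about z gives the same grasp; the last joint's range is limited). The gripper opens to 94 mm and grips with 3 to 60 N. Pads are 16 mm wide; open, the fingers measure 119 mm over their backs; the gripper's body (75 mm by 177 mm) begins 78 mm behind the grasp point.
Start: joints at [-1.293, 0.3, 1.521, -0, 1.321, -0.067], TCP at [185.897, -517.621, 181.746] pointing down, gripper open.
Joint ranges: [-3.03, 3.03], [-0.79, 2.21], [0.23, 2.52], [-1.04, 4.18], [0, 3.07], [-2.55, 2.55]. Speed limits (rad/s): [2.22, 2.22, 2.57, 3.14, 3.14, 3.14].

INTERFACE

Orientations are given as [roll, pitch, yaw] about the fixed x, y, z axes, in that order (R = Rz(yaw) Ry(pitch) Rx(roll)).
In Python, from cell import manip gives the robot as it stands. The module is installed in compiled form; this text tells all that it offers.
- The arm moves only by the tool send_rows, never from a script. Its argument "series" is a list that holds one entry, the list of rows, each a list of 5 numbers: the opening, from 0 (shut) to 1 (fully open), then the shift along the tool's x, y, z in mm, then the turn about the tool's z in degrees. In form: [[[gripper, dx, dy, dz, roll], ...]]. A call has 1 to 10 rows; each row is the pose to reach, as a shift and turn from the pose commanded when the call began, along the tool's axes at that moment; what a row does not reach only later rows make up. A row lasts 1/10 s, in which the tool goes at most 50 mm and 8.59 degrees, less where a joint would pass 70% of its speed; a pose out of reach is approached as far as the arm can. A call with a gripper value outside its range is refused whole. The fingers move at their own pace and stop on an object; "newtons" is the grip in N (left out, the last holds). Time passes only in rows, so rows that repeat a pose let the fingers close. It gives the time, the measured TCP pose, the force and the opening at its end, in the units of the state.
- manip.read_state(): the state, without advancing time (a new reading comes with each control period).
- manip.camera(name): name is "scene" or "top"; returns a dict with "img" (400x640x3 uint8, red, green, blue), "vfov" (degrees; the focal length in pixels is half the picture's height over the tangent of half this angle, whatever the lens; pixels are square), "cx", "cy" (the principal point, pixels), "pose" (4x4, takes a point from camera to world coordinates). Camera axes: x right, y down, z forward; pixel columns grow to the right and rows downward; lengths in mm; the calibration is good to about 2 mm. A picture is of the moment at which its call begins. There is no depth.
- manip.sign_off(): hands the job in, once; it reports no verdict.
Trained networks look in a picture, given as the dict that the camera call returned (one of the last four; its "shot" number tells which), for a name from the list of things; names that differ only in an ending like _2 or _b are one class to them, and where a whole thing is asked for, a point or a joint stands for the part that bears it (a point fixed in the world has none). Each returns a list of dicts, best first, with "conf" (0 to 1); they miss things now and then, are a little off and sometimes report something else, mostly with a low value. They report only what shows in the picture. A call takes as long as a camera call. They do not tell look-alikes from the thing itself.
- manip.find_in(target, picture): "rect" ([left, top, width, height] in pixels, round what is visible of it).
- manip.silhouettes(target, picture): "pixels" (400x640 bool, what is visible of it) and "rect" ([left, top, width, height] in pixels, round what is visible of it).
The state is a dict: "clock": time; "joints": joint angles; "qd": joint speeds; "effort": joint torques, N m; "eef_pos": TCP position; "eef_rot": TCP orientation; "wrist_force": force on the tool from outside, world axes, zero at the start; "moment": the same for the moment, N m; "finger_gap": finger opening in mm.
Only numpy, scipy, OpenCV 4.12 (cv2) and the standard library are available. Lean on these libraries where they do the work, as an engineer would, in place of code of your own. Each camera call takes 0.05 s, during which the arm holds its last target. There are 200 camera calls.

TASK

The transformer has to lie on its side on the low metal test bed with its terminal lugs facing straight up for probing. First clear its landing place: slide the thin green board along the bed until about 25 mm of it overhangs the yellow-marked far end, and leave it there ready to be picked up. Then, without ever lifting the transformer clear of the bench or setting it on the board, slide it upright until it stands flush against the bed's dark fence edge, and push it high up so that it pivots over that edge and comes to lie flat on the bed within the bed's two ends, leaving the other things on the bench where they are.

Things in the scene. Friction and masses are not known exactly. Their poses are not given: they have to be found in the camera images.
- bed: fixed aluminium plate 280 mm long (its x), 140 wide (its y), 12 high; origin at the centre of its underside, on the bench. Its -y long side, 70 mm from the origin, is the fence: a dark steel upright edge 12 mm high, flush with the bed's top. Its +x end, 140 mm from the origin, is the far end, with a yellow stripe on top. The transformer is tipped towards the bed's +y
- transformer: loose blue block, black base, 84 x 84 mm, 104 tall, 0.65-0.95 kg, too wide to grasp; origin at its centre, z up as it stands at the start. Its -y face, away from the fence at the start (up to 0.4 rad off square), has five brass lugs at mid-height, under 3 mm proud; a yellow band on top marks that side. Pushed below about 40 mm it slides; at the fence, pushed above about 80 mm, it tips
- board: loose green insulating board, 80 mm along its x, 90 mm along its y, 6 mm thick, 90 g, lying on the bed where the transformer should land, roughly square with the bed (up to 0.2 rad off); origin at the centre of its underside. It slides on the bed when an edge is pushed
- spool: loose bystander: spool of solder, 54 mm across, 42 mm high, origin at the centre of its underside
- flux: loose bystander: small upright bottle with red cap, 40 mm across, 90 mm high, origin at the centre of its underside
- screws: loose bystander: amber jar with steel cap, 52 mm across, 55 mm high, origin at the centre of its underside
- tape: loose bystander: roll of black tape lying flat, 68 mm across, 19 mm high, origin at the centre of its underside
- driver: loose bystander: screwdriver with orange handle lying on the bench, 170 mm long along its x, handle to -x, about 30 mm thick
- sink: loose bystander: finned aluminium heat sink, 50 x 40 x 30 mm, origin at the centre of its underside
- relay: loose bystander: white relay block with a copper stud, 50 x 45 mm and 50 mm high, origin at the centre of its underside
Things that resemble listed ones, but are neither listed nor needed, are in the scene too. Of the things shaped like the board, the green one is meant.

How it is judged (in metres and radians):
On the way, in this order (a step that is already met when the one before it is completed fails the run):
1. the board lies flat on the bed with 13 to 37 mm of it overhanging the yellow far end, the transformer still standing (x of board in the frame of bed between 0.113 and 0.137 m and height (world z) of board between 0.009 and 0.016 m and angle between board's own z axis and vertical below 0.08 rad and angle between transformer's own z axis and vertical below 0.1 rad), for 0.2 s.
2. the transformer stands upright, flush against the fence (gap under 6 mm, within 0.12 rad of square) (angle between transformer's own z axis and vertical below 0.12 rad and y of transformer in the frame of bed above -0.118 m and angle between the y axis of transformer and the y axis of bed, either way round below 0.12 rad and height (world z) of transformer below 0.058 m), for 0.1 s.
At the end, for the whole second after the job is handed in: the transformer lies flat and at rest on the bed on its side (within 0.08 rad), lugs up (within 0.1 rad), between the bed's two ends (up to 5 mm over), its centre over the bed; the board lies flat on the bed with 13 to 37 mm overhanging the yellow far end (its centre 3 to 27 mm in from that end) (x of board in the frame of bed between 0.113 and 0.137 m and height (world z) of board between 0.009 and 0.016 m and angle between board's own z axis and vertical below 0.08 rad and angle between transformer's own z axis and vertical between 1.49 and 1.65 rad and angle between transformer's own y axis and vertical above 3.04 rad and height (world z) of transformer between 0.049 and 0.059 m and x of transformer in the frame of bed between -0.103 and 0.103 m and y of transformer in the frame of bed between -0.065 and 0.02 m and linear speed of each of transformer, board below 0.02 m/s); the robot touches nothing.
It fails at once if the transformer is lifted clear (its centre more than 95 mm above the bench) (height (world z) of transformer above 0.095 m).
It fails at once if the transformer rests on or hits the board (contact force between transformer and board above 1 N).
It fails at once if a bystander is moved by more than 30 mm (distance of any of spool, flux, screws, tape, driver, sink, relay from where it was at the start of the episode above 0.03 m).
It also fails if it takes over 72 s, if anything falls off the work surface, if the arm or the gripper's body presses on something with over 40 N, if the wrist force passes 120 N, or if a joint passes its speed limit or range.

## Working session

There is one attempt and no reset: what is moved stays moved. The work goes in short steps, Python scripts to look and compute and a tool call to move; the robot and the scene stay as the last step left them, time stands still between calls to the robot, and variables do not carry over. Pictures are saved under pics/ and viewed, about 8 in all and at most 12, crops included, and the job is handed in when it is done.

Besides the shell and the picture viewer there is one more tool, called after "Call:" by a JSON object that holds its "op" and its "data", one argument or row to a line. send_rows: Moves the arm, as the interface text tells. Its arguments: {"type":"object","properties":{"series":{"type":"array"},"newtons":{"type":"number"}},"required":["series"]}

```bash
mkdir -p pics; python3 - <<'E'
from cell import manip
import cv2,numpy as np
for n in ("scene","top"):
    c=manip.camera(n); cv2.imwrite(f"pics/{n}0.png",c["img"][:,:,::-1])
    print(n,c["vfov"],c["cx"],c["cy"],np.round(c["pose"],3).tolist())
    for t in ("bed","transformer","board","spool","flux","screws","tape","driver","sink","relay"):
        print(t,[(np.round(d["rect"]).tolist(),round(d["conf"],2)) for d in manip.find_in(t,c)][:3])
print(manip.read_state())
E
```

```text
scene 47.69922758942246 320.24245710853705 200.0369854258992 [[0.609, 0.528, -0.591, 1299.655], [0.793, -0.416, 0.445, -553.434], [-0.011, -0.74, -0.672, 890.387], [0.0, 0.0, 0.0, 1.0]]
bed [([273.0, 175.0, 109.0, 64.0], 0.93)]
transformer [([249.0, 208.0, 45.0, 60.0], 0.79)]
board [([299.0, 187.0, 37.0, 28.0], 0.91), ([218.0, 206.0, 37.0, 21.0], 0.73), ([384.0, 241.0, 46.0, 30.0], 0.67)]
spool [([329.0, 261.0, 23.0, 27.0], 0.73), ([356.0, 179.0, 21.0, 19.0], 0.55)]
flux [([348.0, 234.0, 17.0, 31.0], 0.81)]
screws [([326.0, 162.0, 17.0, 17.0], 0.77)]
tape [([353.0, 180.0, 26.0, 20.0], 0.8)]
driver [([169.0, 264.0, 43.0, 43.0], 0.66)]
sink [([414.0, 170.0, 19.0, 19.0], 0.6)]
relay [([353.0, 136.0, 20.0, 17.0], 0.81)]
top 48.34021296988146 316.71329176660623 203.16253943095646 [[-0.025, -0.995, 0.095, 470.177], [-1.0, 0.024, -0.008, -30.965], [0.005, -0.095, -0.995, 1372.679], [0.0, 0.0, 0.0, 1.0]]
bed []
transformer [([346.0, 180.0, 36.0, 43.0], 0.61)]
board [([348.0, 243.0, 35.0, 39.0], 0.89), ([279.0, 215.0, 40.0, 32.0], 0.78), ([258.0, 118.0, 36.0, 35.0], 0.75)]
spool [([328.0, 137
[... 347 characters left out ...]
ay [([194.0, 266.0, 20.0, 20.0], 0.84)]
{'clock': 1.1, 'joints': array([-1.29262177e+00,  2.99876376e-01,  1.52100874e+00,  2.47184422e-05,
        1.32068190e+00, -6.66033399e-02]), 'qd': array([ 0.00131959,  0.00077216,  0.00083058, -0.00049529, -0.00061974,
       -0.00121164]), 'effort': array([-2.04229284e-03, -5.31669080e+01, -3.52914584e+01,  7.07922759e-02,
        2.13118322e-02,  4.22789935e-05]), 'eef_pos': array([ 185.89340761, -517.62515625,  181.75484507]), 'eef_rot': array([ 3.14156548e+00, -2.21899390e-05,  3.44771780e-01]), 'wrist_force': array([ 0.17116943,  0.01137461, -0.60055105]), 'moment': array([ 0.00952978,  0.01043702, -0.02509879]), 'finger_gap': 93.92609575897671}
```

View pics/top0.png

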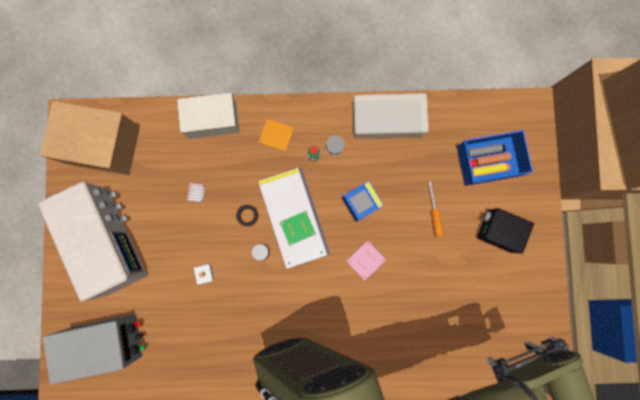

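View pics/scene0.png

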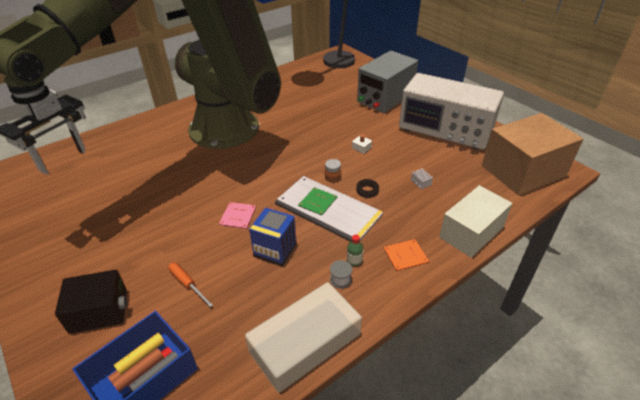

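The top view shows the bed around (293,218) with its yellow end at (278,177). There are three board-like things: green (298,228), pink (366,260) and orange (277,135). Only the green one is on the bed and green, so it is the board. The transformer is at (362,201), its yellow band to the upper right.

```bash
cat > h.py <<'E'
from cell import manip
import cv2,numpy as np
def ray(c,uv,z):
    f=200/np.tan(np.radians(c["vfov"]/2)); P=np.array(c["pose"])
    uv=np.atleast_2d(uv).astype(float)
    d=np.c_[(uv[:,0]-c["cx"])/f,(uv[:,1]-c["cy"])/f,np.ones(len(uv))]@P[:3,:3].T
    o=P[:3,3]; return (o+d*((z-o[2])/d[:,2])[:,None])[:,:2]
def proj(c,p):
    f=200/np.tan(np.radians(c["vfov"]/2)); P=np.array(c["pose"])
    q=(np.atleast_2d(p)-P[:3,3])@P[:3,:3]
    return np.c_[q[:,0]/q[:,2]*f+c["cx"],q[:,1]/q[:,2]*f+c["cy"]]
def crop(c,name,x,y,w,h,s):
    cv2.imwrite("pics/"+name,cv2.resize(c["img"][y:y+h,x:x+w,::-1],None,fx=s,fy=s,interpolation=cv2.INTER_CUBIC))
def rect(c,mask,z):
    n,l,st,_=cv2.connectedComponentsWithStats(mask.astype(np.uint8)); k=1+np.argmax(st[1:,4])
    v,u=np.nonzero(l==k); w=ray(c,np.c_[u,v],z)
    r=cv2.minAreaRect(w.astype(np.float32)); return r,w.mean(0),len(u)
E
python3 - <<'E'
from h import *
for n,b in (("top",(230,110,170,180)),("scene",(210,150,190,140))):
    c=manip.camera(n)
    for t,z in (("board",18),("bed",12),("transformer",52)):
        for d in manip.silhouettes(t,c)[:3]:
            r,m,k=rect(c,d["pixels"],z); print(n,t,round(d["conf"],2),d["rect"],np.round(m),"minrect",np.round(r[0]),np.round(r[1]),round(r[2],1),k)
    hsv=cv2.cvtColor(c["img"],cv2.COLOR_RGB2HSV); x,y,w,h=b
    roi=np.zeros(hsv.shape[:2],bool); roi[y:y+h,x:x+w]=1
    H,S,V=[hsv[:,:,i].astype(int) for i in range(3)]
    for nm,m,z in (("green",(H>45)&(H<85)&(S>110),18),("white",(S<60)&(V>120),12),("yellow",(H>22)&(H<35)&(S>120),12),("blue",(H>100)&(H<125)&(S>90),104)):
        r,mm,k=rect(c,m&roi,z); print(n,nm,np.round(mm),np.round(r[0]),np.round(r[1]),round(r[2],1),k)
    if n=="top": crop(c,"c1.png",*b,4)
E
```

```text
top board 0.84 [257.3, 117.3, 35.2, 36.1] [815.  81.] minrect [815.  80.] [91. 82.] 69.9 742
top board 0.83 [278.9, 213.7, 38.9, 33.4] [526.  21.] minrect [525.  21.] [80. 90.] 21.9 768
top board 0.66 [346.9, 242.9, 38.1, 38.3] [ 422. -184.] minrect [ 422. -184.] [80. 90.] 42.9 786
top bed 0.57 [260.4, 168.8, 72.4, 101.0] [563.  33.] minrect [558.  31.] [279. 140.] 17.3 3345
top transformer 0.71 [345.7, 178.4, 38.4, 47.7] [ 598. -175.] minrect [ 598. -175.] [ 90. 100.] 29.4 966
top green [526.  19.] [526.  19.] [71. 81.] 21.2 534
top white [555.  33.] [556.  31.] [278. 140.] 17.1 3232
top yellow [686.  76.] [687.  77.] [ 10. 125.] 17.3 107
top blue [ 589. -161.] [ 591. -164.] [82. 73.] 28.9 398
scene board 0.85 [384.5, 238.7, 43.4, 28.5] [828.  69.] minrect [827.  70.] [90. 82.] 69.8 867
scene board 0.61 [299.5, 188.0, 37.6, 27.1] [531.  18.] minrect [531.  18.] [78. 90.] 19.5 565
scene board 0.55 [218.7, 203.9, 37.0, 26.2] [ 441. -194.] minrect [ 440. -193.] [79. 93.] 41.2 652
scene bed 0.93 [275.3, 174.1, 107.1, 68.9] [579.  27.] minrect [566.  27.] [286. 152.] 17.2 2928
scene transformer 0.74 [251.4, 210.3, 45.9, 56.3] [ 597. -175.] minrect [ 593. -173.] [134. 168.] 30.2 2020
scene green [529.  17.] [529.  17.] [74. 85.] 21.8 492
scene white [566.  34.] [551.  32.] [264. 131.] 17.1 2266
scene yellow [ 533. -162.] [ 532. -163.] [84. 11.] 28.2 92
scene blue [ 629. -198.] [ 625. -201.] [ 98. 171.] 45.2 805
```

View pics/c1.png

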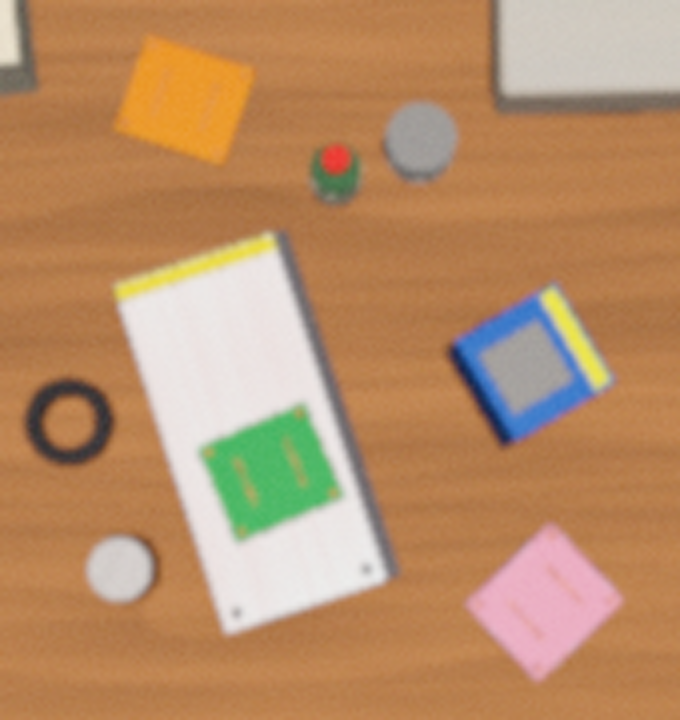

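```bash
cat >> h.py <<'E'
B=np.array([557,31]); YAW=np.radians(17.2); RB=np.array([[np.cos(YAW),-np.sin(YAW)],[np.sin(YAW),np.cos(YAW)]])
def tobed(w): return (np.asarray(w)-B)@RB
def toworld(b): return B+RB@np.asarray(b)
E
python3 - <<'E'
from h import *
from scipy.optimize import least_squares
cs=[]
for n,b in (("top",(330,165,70,65)),("scene",(240,195,65,80))):
    c=manip.camera(n); hsv=cv2.cvtColor(c["img"],cv2.COLOR_RGB2HSV); x,y,w,h=b
    roi=np.zeros(hsv.shape[:2],bool); roi[y:y+h,x:x+w]=1
    H,S,V=[hsv[:,:,i].astype(int) for i in range(3)]
    ye=(H>22)&(H<35)&(S>120)&(V>120)&roi
    r,m,k=rect(c,ye,104); print(n,"yellow@104",m,r)
    d=manip.silhouettes("transformer",c)[0]["pixels"]; cs.append((c,d))
def hull(p):
    o=[]
    for c,_ in cs:
        a=p[2];R=np.array([[np.cos(a),-np.sin(a)],[np.sin(a),np.cos(a)]])
        pts=[np.r_[p[:2]+R@[sx*42,sy*42],z] for sx in(-1,1) for sy in (-1,1) for z in (0,104)]
        o.append(cv2.convexHull(proj(c,pts).astype(np.float32)))
    return o
def cost(p):
    s=0
    for (c,d),h in zip(cs,hull(p)):
        m=np.zeros((1600,2560),np.uint8); cv2.fillConvexPoly(m,np.round(h*4+2).astype(int),1)
        m=cv2.resize(m.astype(np.float32),(640,400),interpolation=cv2.INTER_AREA)
        s+=np.abs(m-d).sum()
    return s
from scipy.optimize import minimize
r=minimize(cost,[590,-170,.5],method="Nelder-Mead",options=dict(initial_simplex=[[590,-170,.5],[600,-170,.5],[590,-160,.5],[590,-170,.6]]))
print(r.x,r.fun,"bed",tobed(r.x[:2]),np.degrees(r.x[2]))
print("board bed",tobed([527,19]), "flux,spool,tape,screws")
print("start fingers board", toworld([-100,-2]), "end",toworld([77,-2]))
for t in("spool","flux","screws","tape","driver","sink","relay"):
    d=manip.find_in(t,cs[0][0])[:1]
    for q in d: x,y,w,h=q["rect"]; w_=ray(cs[0][0],[x+w/2,y+h/2],25)[0]; print(t,np.round(w_),np.round(tobed(w_)))
E
```

```text
top yellow@104 [ 613.29148971 -203.70653475] ((614.067626953125, -203.2933349609375), (71.78958129882812, 7.4453630447387695), 28.9039249420166)
scene yellow@104 [ 612.71049244 -204.00215929] ((612.7255859375, -203.8795166015625), (75.06301879882812, 9.75966739654541), 28.193864822387695)
[ 5.97754709e+02 -1.74567752e+02  5.11902546e-01] 169.9375 bed [ -21.85594734 -208.4259207 ] 29.329855391217965
board bed [-32.20684746  -2.59209884] flux,spool,tape,screws
start fingers board [462.06357989  -0.48136173] end [631.14784998  51.85896313]
spool [ 775. -108.] [ 167. -197.]
flux [739. -29.] [ 156. -111.]
screws [640. 323.] [165. 255.]
tape [565. 172.] [ 50. 132.]
driver [ 536. -405.] [-149. -410.]
sink [638. 323.] [163. 255.]
relay [382. 298.] [-88. 306.]
```

Call:
{"op": "send_rows", "data": {
  "series": [
    [[0.5,43,-39,0,0.3],[0.5,87,-79,0,0.6],[0.5,130,-118,0,1],[0.5,174,-158,0,1.3],[0.5,217,-197,0,1.6],[0.5,261,-236,0,1.9],[0.5,304,-276,0,2.2],[0.5,348,-315,0,2.56],[0.5,391,-355,0,2.56],[0.5,435,-394,0,2.56]]
  ]
}}

```text
clock: 3.05
eef_pos: [421.7, -74.3, 182.1]
eef_rot: [3.141, -0.001, 0.3]
wrist_force: [1.1, -2.2, 0.5]
finger_gap: 46.9
```

Call:
{"op": "send_rows", "data": {
  "series": [
    [[0.5,0,0,0,0],[0.5,0,0,0,0]]
  ]
}}

```text
clock: 3.25
eef_pos: [421.2, -75.7, 181.7]
eef_rot: [-3.142, 0.0, 0.303]
wrist_force: [-1.0, 0.1, 0.5]
finger_gap: 47.0
```

Call:
{"op": "send_rows", "data": {
  "series": [
    [[0.5,31,-30,0,0],[0.5,61,-60,20,0],[0.5,61,-60,60,0],[0.5,61,-60,100,0],[0.5,61,-60,140,0],[0.5,61,-60,150,0],[0.5,61,-60,154,0],[0.5,61,-60,154,0]]
  ]
}}

```text
clock: 4.05
eef_pos: [462.3, -1.8, 28.9]
eef_rot: [3.141, -0.001, 0.299]
wrist_force: [0.6, 0.3, 0.4]
finger_gap: 47.6
```

```bash
python3 - <<'E'
from h import *
c=manip.camera("scene"); crop(c,"c2.png",230,110,160,140,5)
s=manip.read_state(); print(s["eef_pos"],s["eef_rot"],tobed(s["eef_pos"][:2]))
E
```

```text
[462.56423365  -1.5911786   29.33400636] [ 3.14072131e+00 -2.15111489e-03  2.99347515e-01] [-99.84991807  -3.2082314 ]
```

View pics/c2.png

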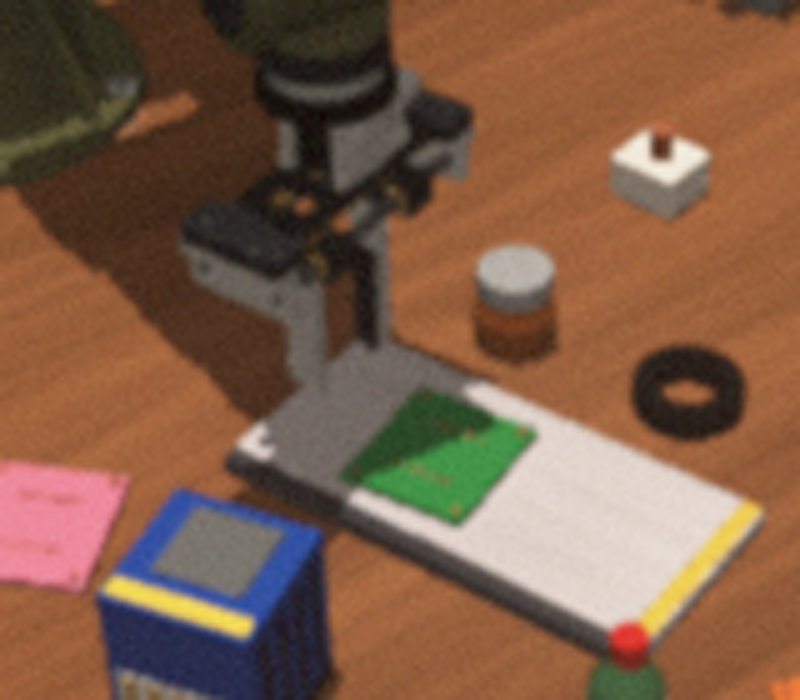

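The green board's rear edge faces the open fingers, which stand on the bed behind it. Next I lower to just above the plate and push.

Call:
{"op": "send_rows", "data": {
  "series": [
    [[0.5,0,0,4,0],[0.5,0,0,7,0],[0.5,10,0,7,0],[0.5,18,0,7,0],[0.5,24,0,7,0],[0.5,32,0,7,0],[0.5,41,0,7,0],[0.5,51,0,7,0],[0.5,61,0,7,0],[0.5,71,0,7,0]]
  ]
}}

```text
clock: 5.1
eef_pos: [530.3, 20.2, 20.7]
eef_rot: [3.142, 0.0, 0.3]
wrist_force: [0.0, 0.1, -0.1]
finger_gap: 47.0
```

Call:
{"op": "send_rows", "data": {
  "series": [
    [[0.5,10,0,0,0],[0.5,20,0,0,0],[0.5,30,0,0,0],[0.5,40,0,0,0],[0.5,50,0,0,0],[0.5,60,0,0,0],[0.5,70,0,0,0],[0.5,78,0,0,0],[0.5,84,0,0,0],[0.5,88,0,0,0]]
  ]
}}

```text
clock: 6.1
eef_pos: [613.9, 46.1, 20.7]
eef_rot: [-3.142, 0.0, 0.3]
wrist_force: [-0.5, -0.3, -0.2]
finger_gap: 46.8
```

```bash
cat >> h.py <<'E'
def board(n):
    c=manip.camera(n)
    hsv=cv2.cvtColor(c["img"],cv2.COLOR_RGB2HSV);H,S,V=[hsv[:,:,i].astype(int) for i in range(3)]
    m=(H>45)&(H<85)&(S>100); m[:170]=0; m[:,:230]=0; m[270:]=0;m[:,400:]=0
    r,mm,k=rect(c,m,18); print(n,"green bed",tobed(mm),tobed(r[0]),r[1:],k)
    for d in manip.silhouettes("board",c)[:3]:
        r,mm,k=rect(c,d["pixels"],18); print(n,"sil",round(d["conf"],2),tobed(mm),tobed(r[0]),r[1:],k)
    return c
E
python3 - <<'E'
from h import *
s=manip.read_state(); print(s["eef_pos"],s["eef_rot"],tobed(s["eef_pos"][:2]))
board("top"); board("scene")
E
```

```text
[613.91174181  46.12848918  20.65226178] [-3.14154865e+00  8.52218442e-05  3.00162455e-01] [58.84017153 -2.37734183]
top green bed [-40.25591458 -33.62916502] [-32.19204101 -31.42155182] ((68.28585815429688, 24.935588836669922), 17.078767776489258) 109
top sil 0.79 [259.98413326 -29.12524444] [260.56099996 -29.62171065] ((87.7164306640625, 77.54900360107422), 69.96205139160156) 683
top sil 0.68 [-47.0909285  -36.76660795] [-42.0196487  -41.25433189] ((58.52136993408203, 24.58294677734375), 2.0703272819519043) 108
top sil 0.56 [-191.75189026 -166.13940167] [-191.0822989  -166.29505354] ((78.25852966308594, 87.49349975585938), 42.92818832397461) 742
scene green bed [-31.24799966  -9.62538116] [-31.11810858  -5.54115847] ((75.7636947631836, 83.48381042480469), 22.036344528198242) 454
scene sil 0.86 [-28.72881054 -12.01867445] [-27.17753083  -9.71172798] ((79.75930786132812, 86.26063537597656), 19.458534240722656) 529
scene sil 0.65 [-178.1030527 -180.6744438] [-178.50245604 -179.47594538] ((77.81466674804688, 91.86276245117188), 41.63742446899414) 641
scene sil 0.64 [270.68497657 -45.05798818] [269.4617929  -43.54056555] ((93.59184265136719, 85.95026397705078), 70.51765441894531) 928
```

```bash
python3 - <<'E'
from h import *
c=manip.camera("scene"); crop(c,"c3.png",250,120,150,130,5)
E
```

```text
(no output)
```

View pics/c3.png

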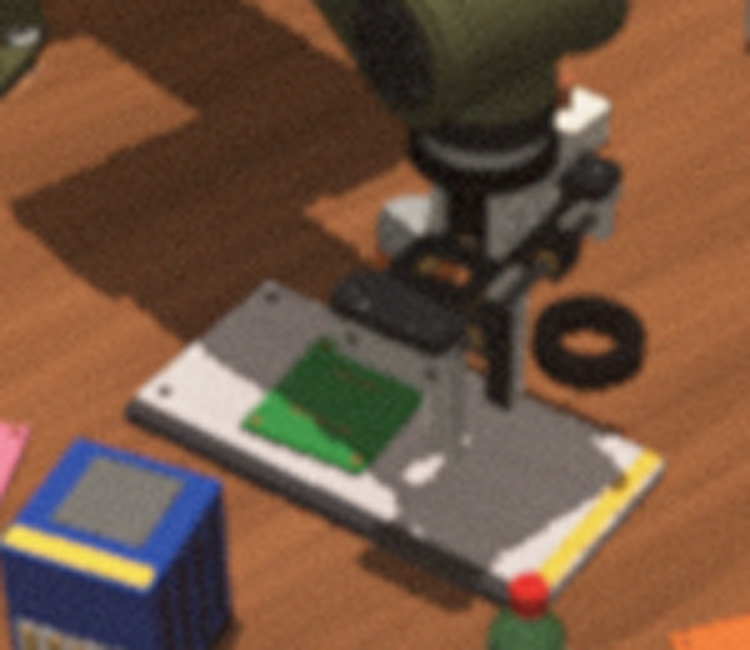

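The fingers passed over the board without moving it, so the real tips are higher than nominal. I'll probe down here on the clear plate to find the true tip height.

Call:
{"op": "send_rows", "data": {
  "series": [
    [[0.5,0,0,2,0],[0.5,0,0,3,0],[0.5,0,0,4,0],[0.5,0,0,4,0]]
  ]
}}

```text
clock: 6.75
eef_pos: [613.3, 46.0, 16.5]
eef_rot: [-3.141, 0.0, 0.3]
wrist_force: [-0.1, 0.2, 0.3]
finger_gap: 46.9
```

```bash
python3 - <<'E'
from h import *
s=manip.read_state(); print(s["eef_pos"],s["wrist_force"],tobed(s["eef_pos"][:2]))
c=manip.camera("scene"); print(tobed(ray(c,[341,211],12)),proj(c,[*toworld([59,-32]),12]),proj(c,[*toworld([59,28]),12]))
E
```

```text
[613.34713819  45.96448391  16.5489057 ] [-0.12774823  0.21871561  0.33118627] [58.25232024 -2.36705468]
[[45.07727378  2.21142044]] [[338.39863428 220.04448281]] [[350.1170926  207.75457611]]
```

Call:
{"op": "send_rows", "data": {
  "series": [
    [[0.5,0,0,1,0],[0.5,0,0,2,0],[0.5,0,0,3,0],[0.5,0,0,4,0],[0.5,0,0,4,0]]
  ]
}}

```text
clock: 7.3
eef_pos: [613.4, 46.0, 12.6]
eef_rot: [-3.142, 0.0, 0.3]
wrist_force: [-0.4, -0.6, 0.4]
finger_gap: 47.0
```

Call:
{"op": "send_rows", "data": {
  "series": [
    [[0.5,0,0,1,0],[0.5,0,0,2,0],[0.5,0,0,3,0],[0.5,0,0,4,0],[0.5,0,0,4,0]]
  ]
}}

```text
clock: 7.8
eef_pos: [613.4, 46.0, 8.6]
eef_rot: [-3.142, 0.0, 0.3]
wrist_force: [0.1, -0.6, -0.9]
finger_gap: 46.9
```

```bash
python3 - <<'E'
from h import *
c=manip.camera("scene")
im=cv2.resize(c["img"][150:240,290:390,::-1],None,fx=8,fy=8,interpolation=cv2.INTER_CUBIC)[:600]
def dot(p,col):
    q=(proj(c,p)[0]-[290,150]+.5)*8; cv2.circle(im,tuple(int(v) for v in q),4,col,-1)
for yy in (-32,28):
    for z,col in ((0.6,(0,0,255)),(12,(0,255,255)),(30,(0,255,0))): dot([*toworld([58,yy]),z],col)
cv2.imwrite("pics/c4.png",im)
E
```

```text
(no output)
```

View pics/c4.png

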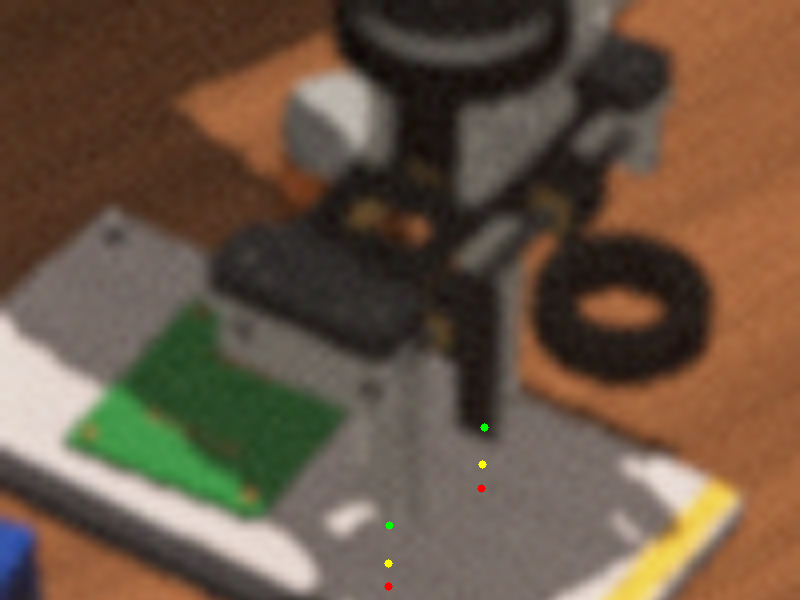

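Tips show at about z≈26 in the picture (the far tip sits on the 30 mm mark), though the nominal figure is 0.6. I'll keep probing down until I feel contact.

Call:
{"op": "send_rows", "data": {
  "series": [
    [[0.5,0,0,2,0],[0.5,0,0,4,0],[0.5,0,0,6,0],[0.5,0,0,7,0],[0.5,0,0,8,0],[0.5,0,0,8,0]]
  ]
}}

```text
clock: 8.45
eef_pos: [613.4, 46.0, 0.6]
eef_rot: [-3.142, 0.0, 0.3]
wrist_force: [0.0, 0.4, 0.2]
finger_gap: 47.1
```

Call:
{"op": "send_rows", "data": {
  "series": [
    [[0.5,0,0,1,0],[0.5,0,0,2,0],[0.5,0,0,3,0],[0.5,0,0,4,0],[0.5,0,0,4,0]]
  ]
}}

```text
clock: 8.95
eef_pos: [613.4, 46.0, -3.4]
eef_rot: [-3.142, 0.0, 0.3]
wrist_force: [0.0, 0.0, 0.0]
finger_gap: 46.6
```

Call:
{"op": "send_rows", "data": {
  "series": [
    [[0.5,0,0,1,0],[0.5,0,0,1.5,0],[0.5,0,0,2,0],[0.5,0,0,2.5,0],[0.5,0,0,3,0],[0.5,0,0,3,0]]
  ]
}}

```text
clock: 9.55
eef_pos: [613.4, 46.0, -6.3]
eef_rot: [-3.142, 0.0, 0.3]
wrist_force: [0.4, -0.4, 0.4]
finger_gap: 47.4
```

Call:
{"op": "send_rows", "data": {
  "series": [
    [[0.5,0,0,1,0],[0.5,0,0,1.5,0],[0.5,0,0,2,0],[0.5,0,0,2.5,0],[0.5,0,0,3,0],[0.5,0,0,3,0]]
  ]
}}

```text
clock: 10.15
eef_pos: [613.4, 46.0, -9.3]
eef_rot: [-3.142, 0.0, 0.3]
wrist_force: [-0.5, -0.4, 0.5]
finger_gap: 46.7
```

```bash
python3 - <<'E'
from h import *
s=manip.read_state(); print(s["eef_pos"],s["wrist_force"],s["effort"])
c=manip.camera("scene")
im=cv2.resize(c["img"][150:240,290:390,::-1],None,fx=8,fy=8,interpolation=cv2.INTER_CUBIC)[:600]
def dot(p,col):
    q=(proj(c,p)[0]-[290,150]+.5)*8; cv2.circle(im,tuple(int(v) for v in q),4,col,-1)
for yy in (-32,28):
    for z,col in ((12,(0,0,255)),(18,(0,255,255)),(30,(0,255,0))): dot([*toworld([58,yy]),z],col)
cv2.imwrite("pics/c5.png",im)
E
```

```text
[613.43574448  45.99633359  -9.33363508] [-0.51357012 -0.44696024  0.53986925] [-1.42802866e-03 -6.65166020e+01 -2.98200417e+01  3.06642568e-02
 -8.44347663e-02  4.08283677e-05]
```

View pics/c5.png

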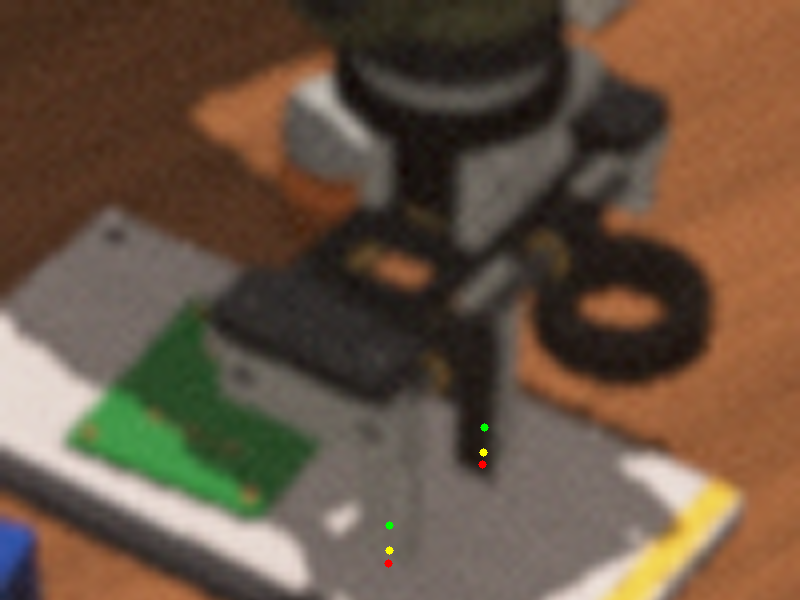

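Tips now appear almost at the plate (far tip at about (480,470), against the 12 mm mark at (482,464)). Half-millimetre steps now.

Call:
{"op": "send_rows", "data": {
  "series": [
    [[0.5,0,0,0.5,0],[0.5,0,0,1,0],[0.5,0,0,1.5,0],[0.5,0,0,1.5,0]]
  ]
}}

```text
clock: 10.6
eef_pos: [613.4, 46.0, -10.8]
eef_rot: [-3.142, 0.0, 0.3]
wrist_force: [0.4, 0.1, -0.9]
finger_gap: 46.7
```

Call:
{"op": "send_rows", "data": {
  "series": [
    [[0.5,0,0,0.5,0],[0.5,0,0,1,0],[0.5,0,0,1.5,0],[0.5,0,0,2,0],[0.5,0,0,2,0]]
  ]
}}

```text
clock: 11.1
eef_pos: [613.6, 46.0, -11.5]
eef_rot: [3.141, -0.0, 0.3]
wrist_force: [-6.7, 0.3, 15.0]
finger_gap: 46.9
```

Contact at reported TCP z ≈ -11.5, so the true tip is at reported z + 23.4, about 31 mm higher than stated. Go back over the board with that correction.

Call:
{"op": "send_rows", "data": {
  "series": [
    [[0.5,0,0,-15,0],[0.5,0,0,-35,0],[0.5,-45,0,-35,0],[0.5,-90,0,-35,0],[0.5,-130,0,-35,0],[0.5,-160,0,-35,0],[0.5,-160,0,-30,0],[0.5,-160,0,-15,0],[0.5,-160,0,-4,0],[0.5,-160,0,-4,0]]
  ]
}}

```text
clock: 12.1
eef_pos: [460.4, -1.1, -9.9]
eef_rot: [-3.141, 0.002, 0.3]
wrist_force: [-1.3, -0.1, -0.2]
finger_gap: 47.0
```

```bash
python3 - <<'E'
from h import *
s=manip.read_state(); print(s["eef_pos"],s["wrist_force"],tobed(s["eef_pos"][:2]))
board("scene")
E
```

```text
[460.42351817  -1.13405906  -9.87148497] [-1.30204701 -0.05275339 -0.19771684] [-101.75972333   -2.13852819]
scene green bed [-30.41454209  -5.79317338] [-30.97882805  -4.13990238] ((75.96036529541016, 86.38774871826172), 21.833908081054688) 503
scene sil 0.97 [-28.4064013   -6.49043868] [-29.57678095  -4.47802573] ((85.19828033447266, 100.58746337890625), 19.590953826904297) 676
scene sil 0.82 [270.97490643 -44.50875319] [270.53861386 -43.39141284] ((90.62926483154297, 85.3870620727539), 70.0838623046875) 894
scene sil 0.74 [-178.79916256 -180.26197371] [-178.19311303 -178.94226572] ((78.81951904296875, 90.13954162597656), 41.63742446899414) 619
```

Call:
{"op": "send_rows", "data": {
  "series": [
    [[0.5,10,0,0,0],[0.5,17,0,0,0],[0.5,24,0,0,0],[0.5,32,0,0,0],[0.5,41,0,0,0],[0.5,51,0,0,0],[0.5,61,0,0,0],[0.5,71,0,0,0],[0.5,81,0,0,0],[0.5,91,0,0,0]]
  ]
}}

```text
clock: 13.2
eef_pos: [548.4, 25.9, -8.8]
eef_rot: [-3.142, 0.0, 0.3]
wrist_force: [-1.4, -0.6, 0.1]
finger_gap: 47.0
```

Call:
{"op": "send_rows", "data": {
  "series": [
    [[0.5,10,0,0,0],[0.5,20,0,0,0],[0.5,30,0,0,0],[0.5,40,0,0,0],[0.5,48,0,0,0],[0.5,55,0,0,0],[0.5,60,0,0,0],[0.5,64,0,0,0],[0.5,64,0,0,0]]
  ]
}}

```text
clock: 14.1
eef_pos: [609.0, 44.6, -8.8]
eef_rot: [3.142, -0.0, 0.3]
wrist_force: [0.5, -0.4, 0.6]
finger_gap: 46.9
```

```bash
python3 - <<'E'
from h import *
s=manip.read_state(); print(s["eef_pos"],s["wrist_force"],tobed(s["eef_pos"][:2]))
board("scene");board("top")
E
```

```text
[609.04685784  44.60550471  -8.77209943] [ 0.53182072 -0.41909195  0.64718548] [53.74249438 -2.39363059]
scene green bed [107.27049609  -8.90667974] [106.1327326   -7.34049288] ((77.40776824951172, 86.93949127197266), 17.539636611938477) 603
scene sil 0.97 [271.01454314 -44.75983037] [270.57569516 -43.76430753] ((91.11201477050781, 82.26168823242188), 69.14347076416016) 892
scene sil 0.89 [109.11358518  -7.85952974] [108.04118308  -8.219009  ] ((83.04887390136719, 92.01653289794922), 16.819881439208984) 696
scene sil 0.71 [-176.38809332 -180.74914473] [-177.23108898 -179.16065946] ((80.39054870605469, 92.34329223632812), 41.63737106323242) 653
top green bed [135.14236755 -24.93982111] [139.35418279 -20.98680588] ((52.190250396728516, 15.536956787109375), 88.62659454345703) 66
top sil 0.86 [-192.12208234 -164.86923944] [-193.42785101 -165.53329989] ((81.0992202758789, 90.4433364868164), 40.693519592285156) 774
top sil 0.68 [260.75611546 -29.26980181] [261.09642015 -29.064419  ] ((88.64664459228516, 80.32164001464844), 70.80094909667969) 699
top sil 0.39 [137.57207555 -22.48856741] [138.00861364 -21.99898363] ((15.853429794311523, 50.561180114746094), 10.069347381591797) 81
```

Call:
{"op": "send_rows", "data": {
  "series": [
    [[0.5,5,0,0,0],[0.5,10,0,0,0],[0.5,14,0,0,0],[0.5,17,0,0,0],[0.5,20,0,0,0],[0.5,20,0,0,0],[0.5,10,0,0,0],[0.5,0,0,-20,0],[0.5,0,20,-70,0],[0.5,0,60,-110,0]]
  ]
}}

```text
clock: 15.3
eef_pos: [624.3, -5.3, 96.1]
eef_rot: [-3.142, -0.001, 0.303]
wrist_force: [1.3, 0.5, 0.4]
finger_gap: 47.0
```

Call:
{"op": "send_rows", "data": {
  "series": [
    [[0.5,-30,50,-20,0],[0.5,-60,100,-40,-8],[0.5,-60,150,-40,-16],[0.5,-60,190,-40,-24]]
  ]
}}

```text
clock: 15.7
eef_pos: [620.7, -197.8, 135.3]
eef_rot: [3.14, -0.001, 0.725]
wrist_force: [0.4, 0.4, -0.1]
finger_gap: 46.9
```

```bash
python3 - <<'E'
from h import *
s=manip.read_state(); print(s["clock"],s["eef_pos"],s["eef_rot"],tobed(s["eef_pos"][:2]))
board("scene");c=board("top")
hsv=cv2.cvtColor(c["img"],cv2.COLOR_RGB2HSV);H,S,V=[hsv[:,:,i].astype(int) for i in range(3)]
for n in ("top",): crop(c,"c6.png",230,110,170,180,4)
E
```

```text
15.7 [ 620.74993988 -197.81791418  135.28972086] [ 3.13961578e+00 -1.09635856e-03  7.24706440e-01] [  -6.76436106 -237.43617269]
scene green bed [126.96247378  -8.11205104] [126.15091297  -7.87545761] ((78.13330078125, 90.94869232177734), 17.626737594604492) 626
scene sil 0.92 [127.58254204  -9.85989824] [126.10122129  -9.03477167] ((84.85919952392578, 97.83313751220703), 17.5322208404541) 767
scene sil 0.77 [271.87904221 -44.91246231] [270.57356334 -44.41868188] ((94.03466796875, 82.11587524414062), 73.04610443115234) 865
scene sil 0.6 [169.86490726 252.08617476] [168.66692772 252.52312818] ((63.34945297241211, 71.86898040771484), 82.64356231689453) 278
top green bed [121.8842524   -2.01530543] [125.65257943  -3.50415452] ((74.49977111816406, 85.3587417602539), 17.21997833251953) 563
top sil 0.91 [123.50861519  -3.29748896] [123.22681     -3.11145097] ((81.42989349365234, 90.30814361572266), 17.33223533630371) 773
top sil 0.74 [262.00273817 -30.09878637] [262.58837529 -30.2314222 ] ((91.61573791503906, 81.51496124267578), 69.96205139160156) 747
top sil 0.49 [-17.27857256  -0.64809655] [ 1.09853766 -1.10642121] ((277.5320129394531, 139.21949768066406), 16.812593460083008) 3558
```

View pics/c6.png

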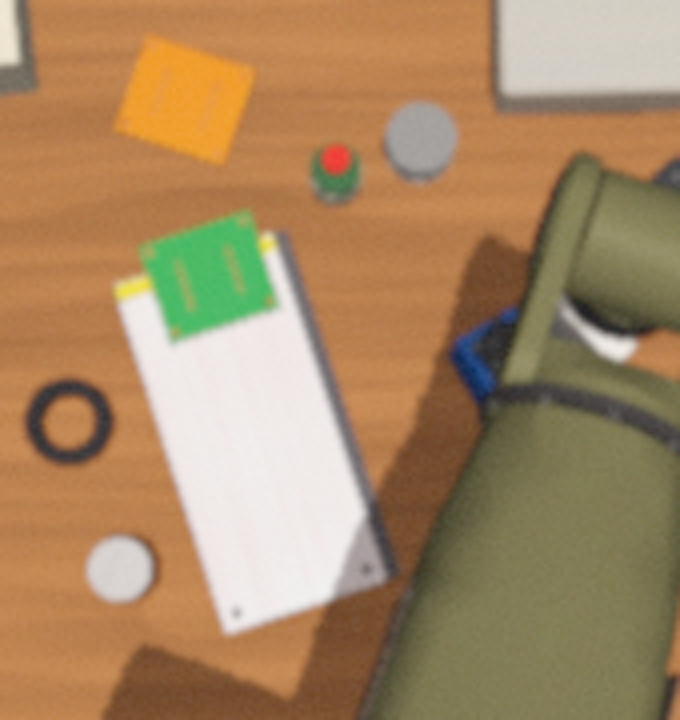

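The board now overhangs the far end by about 24 mm (x ≈ 124 in the bed frame), square with the bed. Next, turn the tool and go behind the transformer.

Call:
{"op": "send_rows", "data": {
  "series": [
    [[0.6,-10,10,0,-8.2],[0.6,-20,20,0,-16.4],[0.6,-32,33,0,-24.6],[0.6,-32,33,0,-32.8],[0.6,-32,33,0,-41],[0.6,-32,33,0,-49.2],[0.6,-32,33,0,-57.4],[0.6,-32,33,0,-65.7],[0.6,-32,33,0,-65.7]]
  ]
}}

```text
clock: 16.8
eef_pos: [618.6, -240.1, 133.6]
eef_rot: [-3.142, -0.0, 1.868]
wrist_force: [0.1, -0.1, 0.4]
finger_gap: 56.3
```

```bash
python3 - <<'E'
from h import *
s=manip.read_state(); print(s["clock"],s["eef_pos"],s["eef_rot"],s["joints"],tobed(s["eef_pos"][:2]))
E
```

```text
16.8 [ 618.62897016 -240.14999567  133.58026582] [-3.14158711e+00 -1.95842009e-04  1.86842578e+00] [-4.25535017e-01  5.93603964e-01  1.21441049e+00  1.47279623e-04
  1.33371196e+00 -7.23199067e-01] [ -21.30841482 -277.24790634]
```

Call:
{"op": "send_rows", "data": {
  "series": [
    [[0.6,-8,0,0,0],[0.6,-8,0,40,0],[0.6,-8,0,80,0],[0.6,-8,0,110,0],[0.6,-8,0,123,0],[0.6,-8,0,123,0]]
  ]
}}

```text
clock: 17.4
eef_pos: [620.2, -249.0, 9.1]
eef_rot: [-3.14, -0.002, 1.863]
wrist_force: [0.4, 0.1, 0.1]
finger_gap: 56.6
```

Call:
{"op": "send_rows", "data": {
  "series": [
    [[0.6,6,0,0,0],[0.6,12,0,0,0],[0.6,18,0,0,0],[0.6,24,0,0,0],[0.6,30,0,0,0],[0.6,36,0,0,0],[0.6,42,0,0,0],[0.6,47,0,0,0],[0.6,50,0,0,0],[0.6,50,0,0,0]]
  ]
}}

```text
clock: 18.4
eef_pos: [606.3, -200.9, 10.8]
eef_rot: [3.141, -0.0, 1.866]
wrist_force: [0.5, -0.1, 0.6]
finger_gap: 56.4
```

```bash
python3 - <<'E'
from h import *
s=manip.read_state(); print(s["clock"],s["eef_pos"],s["eef_rot"],tobed(s["eef_pos"][:2]))
c=manip.camera("scene"); crop(c,"c7.png",230,120,160,140,5)
for d in manip.silhouettes("transformer",c)[:1]: print(d["conf"],d["rect"])
E
```

```text
18.4 [ 606.29740766 -200.94168205   10.77141763] [ 3.14126656e+00 -1.76592934e-04  1.86585281e+00] [ -21.49427568 -236.14651043]
0.83 [259.8, 206.6, 43.3, 58.1]
```

View pics/c7.png

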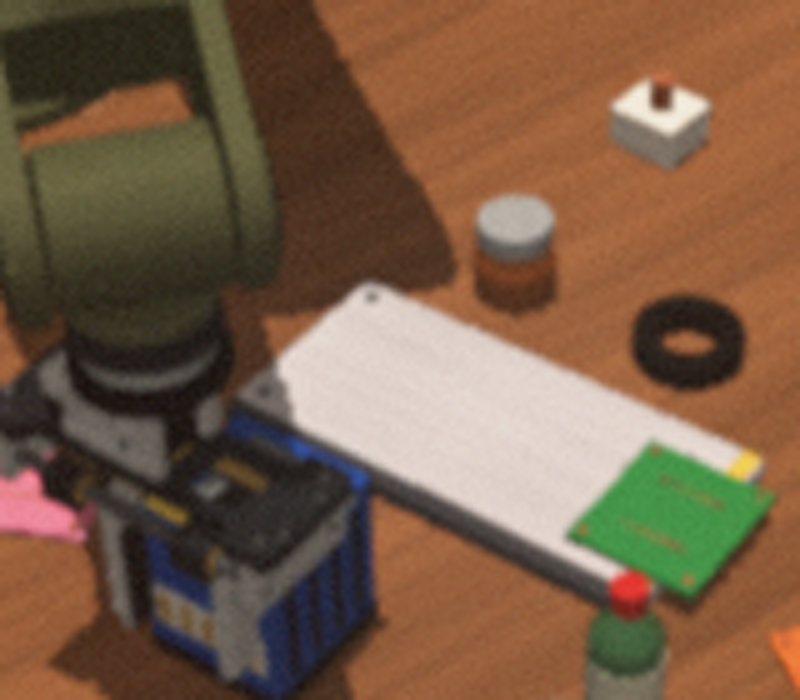

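The transformer slides upright and is already square with the fingers; flux and board are untouched. Push on to just short of the fence.

Call:
{"op": "send_rows", "data": {
  "series": [
    [[0.6,8,0,0,0],[0.6,16,0,0,0],[0.6,24,0,0,0],[0.6,32,0,0,0],[0.6,40,0,0,0],[0.6,47,0,0,0],[0.6,54,0,0,0],[0.6,60,0,0,0],[0.6,64,0,0,0],[0.6,66,0,0,0]]
  ]
}}

```text
clock: 19.5
eef_pos: [587.0, -137.9, 10.5]
eef_rot: [-3.142, -0.0, 1.866]
wrist_force: [0.0, -3.1, -0.9]
finger_gap: 56.4
```

Call:
{"op": "send_rows", "data": {
  "series": [
    [[0.6,1,0,0,0],[0.6,2,0,0,0],[0.6,3,0,0,0],[0.6,4,0,0,0]]
  ]
}}

```text
clock: 19.9
eef_pos: [585.9, -134.5, 10.5]
eef_rot: [-3.142, 0.0, 1.866]
wrist_force: [0.7, -2.2, -1.8]
finger_gap: 56.2
```

Call:
{"op": "send_rows", "data": {
  "series": [
    [[0.6,0.5,0,0,0],[0.6,1,0,0,0],[0.6,1.5,0,0,0],[0.6,2,0,0,0],[0.6,2,0,0,0]]
  ]
}}

```text
clock: 20.4
eef_pos: [585.4, -132.6, 10.6]
eef_rot: [3.141, 0.0, 1.866]
wrist_force: [1.3, -4.1, -2.1]
finger_gap: 56.6
```

```bash
python3 - <<'E'
from h import *
s=manip.read_state(); print(s["clock"],s["eef_pos"],s["wrist_force"],tobed(s["eef_pos"][:2]))
E
```

```text
20.4 [ 585.42364624 -132.64779794   10.62951986] [ 1.27319386 -4.0683465  -2.05855334] [ -21.239477   -164.73430138]
```

Call:
{"op": "send_rows", "data": {
  "series": [
    [[0.6,0.5,0,0,0],[0.6,1,0,0,0],[0.6,1.5,0,0,0],[0.6,1.5,0,0,0]]
  ]
}}

```text
clock: 20.8
eef_pos: [585.4, -132.3, 11.2]
eef_rot: [3.141, 0.002, 1.866]
wrist_force: [2.0, -11.6, 0.9]
finger_gap: 56.0
```

Call:
{"op": "send_rows", "data": {
  "series": [
    [[0.6,0.5,0,0,0],[0.6,1,0,0,0],[0.6,1.5,0,0,0],[0.6,1.5,0,0,0]]
  ]
}}

```text
clock: 21.2
eef_pos: [585.4, -132.1, 11.7]
eef_rot: [3.14, 0.005, 1.866]
wrist_force: [2.5, -17.6, 3.2]
finger_gap: 56.6
```

Contact with the fence: force rises and motion stops. I'll back off, check upright and flush, and raise for the high push.

Call:
{"op": "send_rows", "data": {
  "series": [
    [[0.6,-3,0,0,0],[0.6,-8,0,0,0],[0.6,-20,0,0,0],[0.6,-25,0,-30,0],[0.6,-25,0,-54,0],[0.6,-25,0,-54,0]]
  ]
}}

```text
clock: 21.8
eef_pos: [593.4, -154.6, 67.8]
eef_rot: [3.137, 0.003, 1.865]
wrist_force: [0.4, 0.4, -0.5]
finger_gap: 56.2
```

```bash
python3 - <<'E'
from h import *
s=manip.read_state(); print(s["clock"],s["eef_pos"],s["wrist_force"],tobed(s["eef_pos"][:2]))
c=manip.camera("scene")
im=cv2.resize(c["img"][140:250,250:390,::-1],None,fx=5,fy=5,interpolation=cv2.INTER_CUBIC)
for x in (-63,21):
  for y,z in ((-70,104),(-154,104),(-154,0)):
    q=(proj(c,[*toworld([x,y]),z])[0]-[250,140]+.5)*5; cv2.circle(im,tuple(int(v) for v in q),3,(0,0,255),-1)
cv2.imwrite("pics/c8.png",im)
board("scene")
E
```

```text
21.8 [ 593.42916176 -154.60145259   67.7853789 ] [ 0.36690901  0.36369185 -0.46481274] [ -20.08385365 -188.07344802]
scene green bed [126.91846504  -7.90371321] [126.16788647  -7.82330833] ((78.23338317871094, 90.93675231933594), 17.516315460205078) 625
scene sil 0.91 [126.7362305  -11.47102855] [125.18440359 -11.34842435] ((80.76154327392578, 92.82191467285156), 20.017200469970703) 695
scene sil 0.78 [-177.35211462 -181.98529042] [-177.26331313 -180.19687677] ((82.22622680664062, 96.24763488769531), 41.68281555175781) 694
scene sil 0.68 [271.24748403 -45.80195554] [270.41396966 -43.75877822] ((89.8929672241211, 84.33023834228516), 70.0838623046875) 874
```

View pics/c8.png

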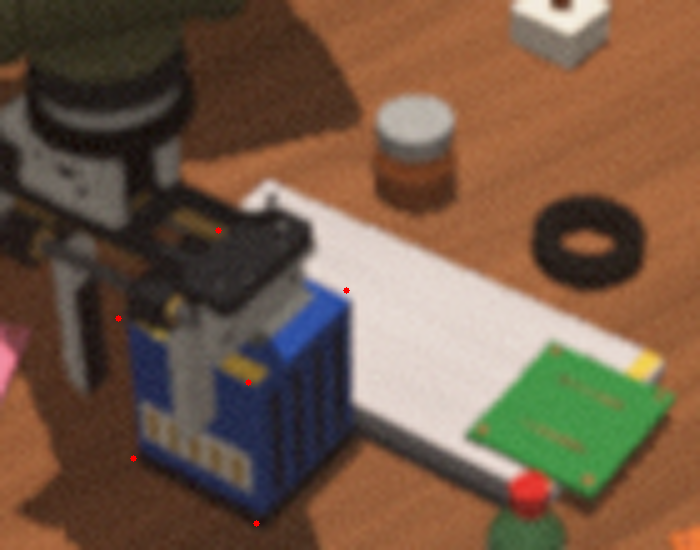

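The transformer stands upright and flush: its edges fall on the predicted dots within about 3 mm, roughly 4 mm further toward +x. The board is still in place. Now the high push, with tips at about 91 mm.

Call:
{"op": "send_rows", "data": {
  "series": [
    [[0.6,12,0,0,0],[0.6,20,0,0,0],[0.6,26,0,0,0],[0.6,31,0,0,0],[0.6,36,0,0,0],[0.6,41,0,0,0],[0.6,46,0,0,0],[0.6,51,0,0,0],[0.6,51,0,0,0]]
  ]
}}

```text
clock: 22.85
eef_pos: [582.3, -109.9, 71.9]
eef_rot: [3.129, 0.015, 1.865]
wrist_force: [6.9, -31.4, 41.8]
finger_gap: 56.7
```

```bash
python3 - <<'E'
from h import *
s=manip.read_state(); print(s["clock"],s["eef_pos"],s["wrist_force"],tobed(s["eef_pos"][:2]))
c=manip.camera("scene"); crop(c,"c9.png",240,130,150,120,5)
E
```

```text
22.85 [ 582.2989103  -109.93125789   71.88520203] [  6.93305059 -31.3843376   41.83600894] [ -17.50700587 -142.10967265]
```

View pics/c9.png

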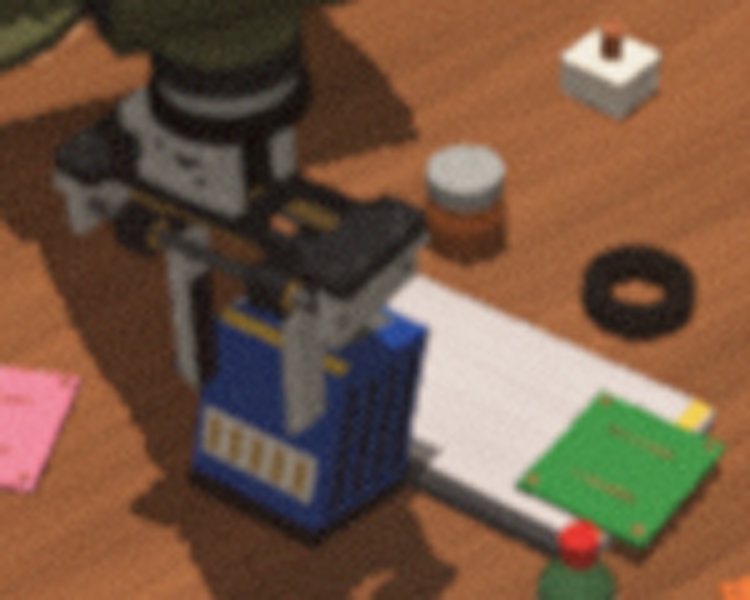

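The block tilted about 13°, but the tips came down onto the lug strip (strip top near (260,420), tips at (305,430)). The force is 31 N sideways and 42 N up. I'll back off slightly and raise the tips, so the contact stays near the top edge and follows its arc.

Call:
{"op": "send_rows", "data": {
  "series": [
    [[0.6,-3,0,-4,0],[0.6,-6,0,-8,0],[0.6,-7,0,-14,0],[0.6,-7,0,-20,0],[0.6,-6,0,-26,0],[0.6,-6,0,-30,0],[0.6,-6,0,-30,0]]
  ]
}}

```text
clock: 23.6
eef_pos: [578.9, -110.4, 95.2]
eef_rot: [3.141, 0.0, 1.866]
wrist_force: [1.0, -3.2, 1.9]
finger_gap: 56.3
```

```bash
python3 - <<'E'
from h import *
s=manip.read_state(); print(s["clock"],s["eef_pos"],s["wrist_force"],tobed(s["eef_pos"][:2]))
c=manip.camera("scene"); crop(c,"c10.png",240,130,150,120,5)
E
```

```text
23.6 [ 578.86483075 -110.41841537   95.15242828] [ 0.95974405 -3.24479262  1.89058887] [ -20.93156414 -141.55955868]
```

View pics/c10.png

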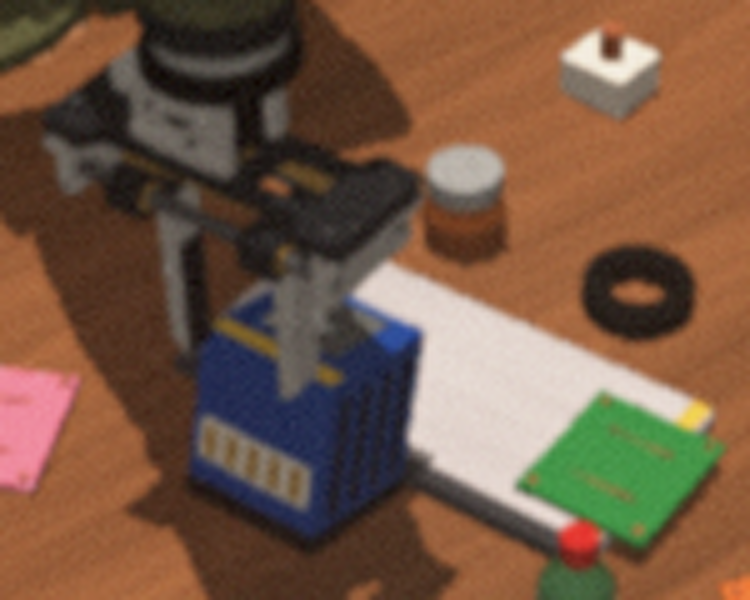

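Now the tips bear about 12 mm below the top edge with only 3 N. Continue along the arc, shifting a few mm toward +x to centre on the block.

Call:
{"op": "send_rows", "data": {
  "series": [
    [[0.6,3,2,-1,0],[0.6,7,3,-2,0],[0.6,11,4,-3,0],[0.6,15,4,-4,0],[0.6,19,4,-5.5,0],[0.6,24,4,-7,0],[0.6,29,4,-9,0],[0.6,34,4,-10,0],[0.6,34,4,-10,0]]
  ]
}}

```text
clock: 24.55
eef_pos: [572.5, -76.0, 104.6]
eef_rot: [-3.142, -0.0, 1.866]
wrist_force: [-0.1, -1.4, 2.1]
finger_gap: 56.5
```

Call:
{"op": "send_rows", "data": {
  "series": [
    [[0.6,4,0,-1,0],[0.6,8,0,-2,0],[0.6,12,0,-2.5,0],[0.6,16,0,-3,0],[0.6,20,0,-3.5,0],[0.6,23,0,-4,0],[0.6,26,0,-4,0],[0.6,29,0,-4,0],[0.6,32,0,-4,0],[0.6,32,0,-4,0]]
  ]
}}

```text
clock: 25.55
eef_pos: [563.2, -45.9, 108.5]
eef_rot: [-3.141, -0.0, 1.866]
wrist_force: [0.3, 0.4, 0.2]
finger_gap: 56.0
```

```bash
python3 - <<'E'
from h import *
s=manip.read_state(); print(s["clock"],s["eef_pos"],s["wrist_force"],tobed(s["eef_pos"][:2]))
c=manip.camera("scene"); crop(c,"c11.png",240,130,150,120,5)
E
```

```text
25.55 [563.18976834 -45.90608123 108.51033448] [0.27742964 0.41913789 0.24318977] [-16.82879555 -75.29707964]
```

The viewer is exhausted, so I go on numerically: fit the transformer's tilt from the network silhouettes.

```bash
cat >> h.py <<'E'
def blk(th,x,y0=-70):
    pts=[]
    for bx in (-42,42):
        for a,b in ((0,-12),(-84,-12),(0,92),(-84,92)):
            y=a*np.cos(th)+b*np.sin(th); z=-a*np.sin(th)+b*np.cos(th)
            pts.append([*toworld([x+bx,y0+y]),z+12])
    return np.array(pts)
def tilt(n,x=-18):
    c=manip.camera(n); L=manip.silhouettes("transformer",c)
    hsv=cv2.cvtColor(c["img"],cv2.COLOR_RGB2HSV);H,S,V=[hsv[:,:,i].astype(int) for i in range(3)]
    blue=(H>100)&(H<125)&(S>90); blue[:130]=0; blue[275:]=0; blue[:,:235]=0; blue[:,400:]=0
    v,u=np.nonzero(blue); print(n,"blue",len(u),u.min(),u.max(),v.min(),v.max())
    for d in L[:2]: print(n,"sil",round(d["conf"],2),d["rect"],d["pixels"].sum())
    for t in (0,30,46,60,90):
        q=proj(c,blk(np.radians(t),x)); print(t,np.round([*q.min(0),*np.ptp(q,axis=0)]))
    return c
E
python3 - <<'E'
from h import *
tilt("scene"); tilt("top")
E
```

```text
scene blue 855 283 331 181 225
0 [274. 186.  46.  59.]
30 [277. 181.  53.  52.]
46 [279. 175.  54.  52.]
60 [282. 171.  54.  56.]
90 [291. 171.  48.  55.]
top blue 8 306 310 225 226
top sil 0.51 [302.1, 215.4, 10.7, 14.6] 98
0 [312. 191.  37.  38.]
30 [297. 194.  49.  39.]
46 [291. 194.  52.  41.]
60 [287. 195.  52.  42.]
90 [282. 199.  44.  40.]
```

Leftmost blue at u=283 means it is still tilted near the 46–55° balance, not down. Push a little more along the arc.

Call:
{"op": "send_rows", "data": {
  "series": [
    [[0.6,3,0,0,0],[0.6,6,0,0,0],[0.6,9,0,0,0],[0.6,12,0,0,0],[0.6,15,0,0,0],[0.6,18,0,0,0],[0.6,18,0,0,0]]
  ]
}}

```text
clock: 26.5
eef_pos: [558.0, -28.6, 108.6]
eef_rot: [3.142, -0.0, 1.866]
wrist_force: [0.1, -0.3, 0.2]
finger_gap: 56.5
```

```bash
python3 - <<'E'
from h import *
s=manip.read_state(); print(s["clock"],s["eef_pos"],s["wrist_force"],tobed(s["eef_pos"][:2]))
tilt("scene")
E
```

```text
26.5 [557.99159847 -28.646718   108.5911574 ] [ 0.10369399 -0.2669505   0.21082706] [-16.6907621  -57.27244273]
scene blue 886 283 331 179 225
scene sil 0.93 [282.2, 175.7, 50.1, 55.7] 1695
0 [274. 186.  46.  59.]
30 [277. 181.  53.  52.]
46 [279. 175.  54.  52.]
60 [282. 171.  54.  56.]
90 [291. 171.  48.  55.]
```

The blue region did not change, so it is already down. Retreat up and away, then measure.

Call:
{"op": "send_rows", "data": {
  "series": [
    [[0.6,0,0,-20,0],[0.6,0,0,-50,0],[0.6,-40,0,-80,0],[0.6,-85,0,-90,0],[0.6,-130,0,-90,0],[0.6,-175,0,-90,0],[0.6,-220,0,-90,0],[0.6,-260,0,-90,0]]
  ]
}}

```text
clock: 27.4
eef_pos: [633.7, -280.1, 198.4]
eef_rot: [-3.142, -0.0, 1.865]
wrist_force: [0.6, 0.1, -0.2]
finger_gap: 56.2
```

```bash
cat >> h.py <<'E'
def fitlying(cs):
    from scipy.optimize import minimize
    def cost(p):
        s=0; ca,sa=np.cos(p[2]),np.sin(p[2])
        pts=[[*toworld([p[0]+ca*a-sa*b,p[1]+sa*a+ca*b]),z] for a in(-42,42) for b in(-52,52) for z in (12,96)]
        for c,d in cs:
            h=cv2.convexHull(proj(c,pts).astype(np.float32)); m=np.zeros((1600,2560),np.uint8)
            cv2.fillConvexPoly(m,np.round(h*4+2).astype(int),1)
            s+=np.abs(cv2.resize(m.astype(np.float32),(640,400),interpolation=cv2.INTER_AREA)-d).sum()
        return s
    S=[[-18,-30,0],[-8,-30,0],[-18,-45,0],[-18,-30,.1]]
    r=minimize(cost,S[0],method="Nelder-Mead",options=dict(initial_simplex=S)); return r.x,r.fun
E
python3 - <<'E'
from h import *
s=manip.read_state(); print(s["clock"],s["eef_pos"])
cs=[]
for n in("scene","top"):
    c=manip.camera(n)
    L=[d for d in manip.silhouettes("transformer",c)]
    for d in L[:3]: print(n,round(d["conf"],2),d["rect"],d["pixels"].sum())
    cs.append((c,L[0]["pixels"]))
    hsv=cv2.cvtColor(c["img"],cv2.COLOR_RGB2HSV);H,S,V=[hsv[:,:,i].astype(int) for i in range(3)]
    ye=(H>15)&(H<35)&(S>90)&(V>100); v,u=np.nonzero(ye)
    x,y,w,h=[int(q) for q in L[0]["rect"]]
    k=(u>x-2)&(u<x+w+2)&(v>y-2)&(v<y+h+2); print("yellow/brass in it",k.sum(),tobed(ray(c,np.c_[u[k],v[k]],96)).mean(0) if k.any() else 0)
    print(fitlying(cs[-1:]))
print("both",fitlying(cs))
board("scene");board("top")
E
```

```text
27.4 [ 633.71116537 -280.12283557  198.36422188]
scene 0.56 [282.1, 180.0, 50.0, 50.9] 1559
yellow/brass in it 44 [  -8.49675043 -117.34339465]
(array([-23.85398689, -58.42664997,   0.27547651]), np.float64(388.5))
top 0.82 [294.5, 190.1, 50.5, 46.3] 1372
yellow/brass in it 65 [-11.71365664 -57.58825082]
(array([-1.32095276e+01, -7.09898331e+01, -1.66391072e-02]), np.float64(276.4375))
both (array([-1.44730117e+01, -7.18439656e+01,  3.12733781e-02]), np.float64(799.75))
scene green bed [126.9008861   -8.25221506] [126.16788647  -7.82330833] ((78.23338317871094, 90.93675231933594), 17.516315460205078) 626
scene sil 0.9 [-181.9541322  -191.47076033] [-177.79304171 -179.55453497] ((80.54430389404297, 92.76356506347656), 40.52936935424805) 478
scene sil 0.82 [127.42685023 -10.52745922] [126.71865383  -8.81544533] ((82.19462585449219, 97.0011215209961), 16.396669387817383) 756
scene sil 0.63 [270.23004921 -44.91509574] [269.53492163 -43.3992704 ] ((92.81795501708984, 85.27653503417969), 70.93048858642578) 922
top green bed [121.90701819  -2.08589029] [125.65257943  -3.50415452] ((74.49977111816406, 85.3587417602539), 17.21997833251953) 563
top sil 0.98 [260.86667923 -29.05873388] [260.85559857 -29.07807591] ((90.27462005615234, 78.8241195678711), 70.76847839355469) 715
top sil 0.78 [123.24646265  -2.84882242] [123.71042941  -3.07383126] ((80.37519836425781, 88.0278549194336), 17.2127742767334) 728
top sil 0.38 [-174.04307483 -125.40784766] [-173.92569303 -128.99540355] ((14.832411766052246, 36.29549026489258), 43.1628303527832) 52
```

It does not fit a lying block, so I fit tilt and position freely.

```bash
cat >> h.py <<'E'
def fitfree(cs,starts=((20),(40),(60),(80),(90)),yaw0=0.):
    from scipy.optimize import minimize
    def P(p):
        x,y,z,t,w=p; t=t/50;w=w/50; ct,st,cw,sw=np.cos(t),np.sin(t),np.cos(w),np.sin(w); o=[]
        for a in(-42,42):
            for b in(-42,42):
                for h in(-52,52):
                    yy=b*ct+h*st; zz=-b*st+h*ct
                    o.append([*toworld([x+cw*a-sw*yy,y+sw*a+cw*yy]),z+zz])
        return np.array(o)
    def cost(p):
        pts=P(p); s=20*max(0,-pts[:,2].min())
        for c,d in cs:
            h=cv2.convexHull(proj(c,pts).astype(np.float32)); m=np.zeros((1600,2560),np.uint8)
            cv2.fillConvexPoly(m,np.round(h*4+2).astype(int),1)
            s+=np.abs(cv2.resize(m.astype(np.float32),(640,400),interpolation=cv2.INTER_AREA)-d).sum()
        return s
    out=[]
    for t in starts:
        p0=np.array([-15,-75,60,np.radians(t)*50,yaw0*50]); S=np.vstack([p0]+[p0+np.eye(5)[i]*12 for i in range(5)])
        r=minimize(cost,p0,method="Nelder-Mead",options=dict(initial_simplex=S,maxiter=600,xatol=.2,fatol=.5))
        p=r.x; out.append((r.fun,p)); print(t,round(r.fun),"x,y,z",np.round(p[:3]),"tilt deg",round(np.degrees(p[3]/50)),"yaw",round(np.degrees(p[4]/50)), "minz",round(P(p)[:,2].min()))
    return out
def sil(n):
    c=manip.camera(n); d=manip.silhouettes("transformer",c)[0]; return c,d["pixels"]
E
python3 - <<'E'
from h import *
cs=[sil("scene"),sil("top")]
fitfree(cs)
c=cs[1][0]; r=c["img"][186:242,288:350]
hsv=cv2.cvtColor(np.ascontiguousarray(r),cv2.COLOR_RGB2HSV).astype(int)
for i in range(0,56,2):
    s=""
    for j in range(0,62):
        h,sa,v=hsv[i,j]
        s+= "Y" if 15<h<36 and sa>110 and v>110 else "B" if 95<h<130 and sa>90 else "G" if 45<h<90 and sa>90 else "w" if sa<60 and v>150 else "g" if sa<70 and v>70 else "k" if v<=60 else "."
    print(s)
E
```

```text
20 136 x,y,z [-14. -74.  66.] tilt deg 47 yaw -2 minz 0
40 136 x,y,z [-14. -74.  66.] tilt deg 46 yaw -2 minz 0
60 135 x,y,z [-14. -74.  66.] tilt deg 46 yaw -1 minz 0
80 141 x,y,z [-14. -74.  66.] tilt deg 47 yaw -2 minz 0
90 315 x,y,z [-13. -74.  65.] tilt deg 122 yaw -1 minz 2
GGGGGGGGG..wwwwwwggg..........................................
GGGG.gwwwwwwwwwwwwgg..........................................
wwwwwwwwwwwwwwwwwwggg.........................................
wwwwwwwwwwwwwwwwwwwggg........................................
wwwwwwwwwwwwwwwwwwwwgg................ggwgg.B.................
wwwwwwwwwwwwwwwwwwwwggg.......ggg...gwwwwwgBBBB...............
wwwwwwwwwwwwwwwwwwwwwg....BBBBBBBBBwwwwgggwwBBB...............
wwwwwwwwwwwwwwwwwwwwwwwBBBBBBBBBBBB.wwwgwwww.BBBg.............
wwwwwwwwwwwwwwww.B.wYY.wBBBBBBBBBBBBgwwwwwwwwBBBB.............
wwwwwwwwwwww.BBBBBBw.YYwgBBBBBBBBBBBBwww..gwwwBBBB............
wwwwwwww.BBBBBBBBBBBwYYYwBBBBBBBBBBBBBwwwwwwww.BBBg...........
wwwwww.BBBBBBBB.gggB.wYY.wBBBBBBBBBBBBgwwg...wwBBBB...........
wwwwwwwBBB.gggggggggBw.YYw.BBBBBBBBBBBBwwwwwwwwwBBB...........

[... 244 characters left out ...]
.......
wwwwwwwwwwgggggggggggggB.wYY.wBBBBBBBBBBBBgwwwwww.BBBg........
wwwwwwwwwwwgggggggggggg.Bw.YYwgBBBBBBBBBBBBBBBB.g.............
wwwwwwwwwwwwggggggggggBBBBwYYYwBBBBBBBBBBBgg..................
wwwwwwwwwwwwgggggBBBBBBBBB.w..gBBBB...........................
wwwwwwwwwwwwwBBBBBBBBBBBBBBgggggg.............................
wwwwwwwwwwwww.BBBBBBB.wwwwwwwwwggg............................
wwwwwwwwwwwwwwwwwwwwwwwwwwwwwwwwggg...........................
wwwwwwwwwwwwwwwwwwwwwwwwwwwwwwwwwggg..........................
wwwwwwwwwwwwwwwwwwwwwwwwwwwwwwwwwwgg..........................
wwwwwwwwwwwwwwwwwwwwwwwwwwwwwwwwwwggg.........................
wwwwwwwwwwwwwwwwwwwwwwwwwwwwwwwwwwwggg........................
```

The fit is clear: tilted 46°, centre at bed (-14,-74), z 66. It leans in a stable notch with its lower corner on the bench and its face on the fence edge, and my tips skimmed over its top edge. I'll push again above the lugs with tips at z≈119 (the face there is at y≈-79), more briskly and further.

Call:
{"op": "send_rows", "data": {
  "series": [
    [[0.6,45,5,0,0],[0.6,90,5,0,0],[0.6,135,5,0,0],[0.6,180,5,20,0],[0.6,195,5,60,0],[0.6,195,5,90,0],[0.6,195,5,102,0],[0.6,195,5,102,0]]
  ]
}}

```text
clock: 28.8
eef_pos: [581.3, -89.8, 95.6]
eef_rot: [-3.14, -0.001, 1.866]
wrist_force: [0.6, -0.1, 0.7]
finger_gap: 56.6
```

Call:
{"op": "send_rows", "data": {
  "series": [
    [[0.6,10,0,0,0],[0.6,20,0,0,0],[0.6,28,0,0,0],[0.6,36,0,0,0],[0.6,44,0,0,0],[0.6,53,0,0,0],[0.6,62,0,0,0],[0.6,70,0,0,0],[0.6,74,0,0,0],[0.6,74,0,0,0]]
  ]
}}

```text
clock: 29.8
eef_pos: [560.2, -18.5, 96.6]
eef_rot: [3.142, 0.0, 1.866]
wrist_force: [0.5, -0.5, 0.2]
finger_gap: 56.3
```

```bash
python3 - <<'E'
from h import *
s=manip.read_state(); print(s["clock"],s["eef_pos"],s["wrist_force"],tobed(s["eef_pos"][:2]))
fitfree([sil("scene")],(50,70,88))
E
```

```text
29.8 [560.15935641 -18.45303011  96.58961994] [ 0.50434447 -0.52271416  0.20335486] [-11.60559428 -48.17565673]
50 148 x,y,z [ -2. -64.  73.] tilt deg 97 yaw 4 minz 25
70 113 x,y,z [-12. -51.  57.] tilt deg 95 yaw 3 minz 10
88 107 x,y,z [-15. -45.  51.] tilt deg 93 yaw 3 minz 6
```

Down: about 90°, centre y ≈ -45, z ≈ 52. Retreat and verify.

Call:
{"op": "send_rows", "data": {
  "series": [
    [[0.6,0,0,-20,0],[0.6,0,0,-60,0],[0.6,-40,0,-90,0],[0.6,-85,0,-90,0],[0.6,-130,0,-90,0],[0.6,-175,0,-90,0],[0.6,-220,0,-90,0],[0.6,-260,20,-90,0],[0.6,-260,60,-90,0],[0.6,-260,60,-90,0]]
  ]
}}

```text
clock: 30.9
eef_pos: [695.3, -250.1, 183.4]
eef_rot: [-3.14, -0.002, 1.866]
wrist_force: [0.1, 1.3, -1.3]
finger_gap: 56.1
```

```bash
python3 - <<'E'
from h import *
s=manip.read_state(); print(s["clock"],s["eef_pos"],s["wrist_force"])
cs=[sil("scene"),sil("top")]
fitfree(cs,(70,90)); print(fitlying(cs),fitlying(cs[1:]))
board("scene");c=board("top")
for t in("spool","flux","screws","tape","driver","sink","relay"):
    print(t,[np.round(d["rect"]).tolist() for d in manip.find_in(t,c)[:2]])
r=c["img"][186:242,270:340]
hsv=cv2.cvtColor(np.ascontiguousarray(r),cv2.COLOR_RGB2HSV).astype(int)
for i in range(0,56,2):
    print("".join("Y" if 15<h<36 and sa>110 and v>110 else "B" if 95<h<130 and sa>90 else "G" if 45<h<90 and sa>90 else "w" if sa<60 and v>150 else "g" if sa<70 and v>70 else "k" if v<=60 else "." for h,sa,v in hsv[i]))
E
```

```text
30.9 [ 695.32132696 -250.07819538  183.38647943] [ 0.06738675  1.34633134 -1.25195265]
70 303 x,y,z [-14. -44.  50.] tilt deg 89 yaw 1 minz 7
90 295 x,y,z [-14. -45.  51.] tilt deg 91 yaw 1 minz 8
(array([-1.35475371e+01, -4.54359312e+01,  6.30569192e-03]), np.float64(325.0)) (array([-1.40075546e+01, -4.46378055e+01,  9.64969762e-03]), np.float64(39.8125))
scene green bed [126.96058278  -8.22478692] [126.32148824  -7.82246941] ((78.54054260253906, 90.93675231933594), 17.51631736755371) 630
scene sil 0.85 [272.35522677 -44.89806054] [272.22185438 -44.5803235 ] ((93.00183868408203, 85.45753479003906), 72.13500213623047) 905
scene sil 0.59 [126.92298102  -8.56907926] [126.41684845  -7.17776634] ((80.68512725830078, 94.13719940185547), 16.453182220458984) 725
scene sil 0.58 [-182.24259586 -189.28432359] [-178.03866351 -179.52910521] ((78.6152114868164, 92.34062194824219), 41.63742446899414) 494
top green bed [121.90923057  -2.11786005] [125.65257943  -3.50415452] ((74.49977111816406, 85.3587417602539), 17.21997833251953) 562
top sil 0.78 [123.35320385  -3.85613374] [123.22713436  -4.1190
[... 1733 characters left out ...]
wwwwwwwwwwwwwwBBBBBBBBBBBBBBBBBwwwwwwwwwww.BBBBBggg..........
.gwwwwwwwwwwwwwwwwwwwwwwBBBBBBBBBBBBBBBBBwwwggwwwwwgBBBBBgg...........
..wwwwwwwwwwwwwwwwwwwwww.BBBBBBBBBBBBBBBB.wwwwwwg.BBB..g..............
...wwwwwwwwwwwwwwwwwwwwwwBBBBBBBBBBBBBBBBBBBBB....gg..................
...gwwwwwwwwwwwwwwwwwwwwwwBBBBBBBBBBBBBBBgwwwwwwwggg..................
....wwwwwwwwwwwwwwwwwwwwwwgBBBBBBBBwwwwwwwwwwwwwwwggg.................
.....wwwwwwwwwwwwwwwwwwwwwwg.gwwwwwwwwwwwwwwwwwwwwwggg................
.....gwwwwwwwwwwwwwwwwwwwwwwwwwwwwwwwwwwwwwwwwwwwwwwgg................
......wwwwwwwwwwwwwwwwwwwwwwwwwwwwwwwwwwwwwwwwwwwwwwggg...............
.......wwwwwwwwwwwwwwwwwwwwwwwwwwwwwwwwwwwwwwwwwwwwwwgg...............
```

```bash
python3 -c "
from cell import manip
print(manip.sign_off())"
```

```text
the job is handed in; nothing more can be done
None
```

The transformer lies on its side on the bed with its lugs up, and the board overhangs the yellow end. I handed the job in at about 31 s; no verdict was reported.

**What I did**
- I slid the green board along the bed until about 24 mm overhung the far end.
- I pushed the transformer upright against the fence. The push force rose from 4 to 18 N with no further motion, and its edges matched the predicted flush position within a few mm.
- I pushed it high up so that it tipped over the fence edge onto the bed.

**Last checks**
- **Transformer:** it lies at 89–91° of tilt, with its centre at bed x ≈ -14 mm, y ≈ -45 mm, inside the limits. The lug strip shows on top.
- **Board:** bed x is about 123–126 mm, unmoved since its push.
- **Bystanders:** all seven show within a few pixels of their start positions in the top view, except that the driver's detected box was larger than at the start. I did not measure that further, and nothing was pushed near it.

**What went wrong or disagreed**
- **Fingertip height:** the fingertips sit about 31 mm higher than stated. My first board push passed over it, so I found the true height by touching the bed.
- **First tip attempt:** the fingers came down on the lug strip, with about 31 N sideways and 42 N up at the wrist. Part of that force may have come from the gripper's body, whose limit is 40 N; I could not tell.
- **Second tip attempt:** the transformer settled at 46°, leaning on the fence edge. A third push laid it flat.
- **Final fit:** the top silhouette fitted the lying pose well, but the scene silhouette fitted only loosely. The free fit put the transformer's centre at z ≈ 51 mm where 54 is expected. The picture limit was used up, so I could not check that by eye.

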